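# Press the bearing sleeve home in a tube-rotator drive

### The arm

A 7-joint arm with a two-finger parallel gripper is mounted at the origin on the work surface. World frame = base frame: x ahead of the robot, y to its left, z up, the work surface at z = 0. Lengths are in mm, angles in rad, forces in N, time in s.
With the tool pointing down it reaches from about 400 to 850 mm from the base axis. Payload 10.4 kg.
Tool frame: the origin (TCP) lies at the very end of the fingers, on their centre line; the grasp point (between the pads) lies 19 mm behind it; z points along the fingers, y is the line along which they close (so a half turn about z gives the same grasp; the last joint's range is limited). The gripper opens to 85 mm and grips with 20 to 120 N. Pads are 22 mm wide; open, the fingers measure 114 mm over their backs; the gripper's body (76 mm by 85 mm) begins 54 mm behind the grasp point. The pads swing forward as they close: fully open they stand 13 mm farther back than shut.
Start: joints at [1.259, 0.332, -0.065, 1.46, 0.022, 1.35, -0.088], TCP at [178.023, -599.132, 231.338] pointing down, gripper open.
Joint ranges: [-2.6, 2.6], [-0.5, 2.12], [-1.47, 1.34], [0.16, 2.42], [-1.27, 4.41], [0.06, 2.06], [-2.6, 2.6]. Speed limits (rad/s): [2.22, 2.22, 2.79, 2.79, 3.14, 3.14, 3.14].

### API

Orientations are given as a unit quaternion [x, y, z, w].
In Python, from bench import * gives the robot as it stands.
- The arm moves only by the tool drive_tool, never from a script. Its argument "commands" is a list of rows, each an object of numbers: "wx", "wy", "wz": the turn, a rotation vector about the tool's x, y, z in units of 45 degrees (1.0 is 45 degrees); "x", "y", "z": the shift along the tool's x, y, z in units of 1 m (1.0 is 1 m); "gripper": the closure in counts, from 0 (fully open) to 255 (shut). A call has exactly 8 rows; each row is the pose to reach, as a shift and turn from the pose commanded when the call began, along the tool's axes at that moment; what a row does not reach only later rows make up. A row lasts 1/8 s, in which the tool goes at most 62.5 mm and 10.7 degrees, less where a joint would pass 70% of its speed; a pose out of reach is approached as far as the arm can. A call with a number of a shift or a turn outside -1 to 1 is refused whole. A call with a gripper value outside its range is refused whole. The fingers move at their own pace and stop on an object; "squeeze" is the grip in N (left out, the last holds). Time passes only in rows, so rows that repeat a pose let the fingers close, or fill a call up. It gives the time, the measured TCP pose, the force, the opening and the grip force at its end, in the units of the state.
- state(): the state, without advancing time (a new reading comes with each control period).
- read_camera(name): name is "scene" or "top" or "wrist"; returns the picture (420x560x3 uint8, blue, green, red); there is no depth.
- camera_info(name): a dict with "K" (3x3 intrinsics, pixels), "xyz" and "rotation" of the camera in the world; the wrist camera has in their place "mount" (4x4, takes a point from camera to tool coordinates, whose origin is the TCP and whose axes are the flange's). Camera axes: x right, y up, looking along -z (the intrinsics and any distortion apply to the point x, -y, -z); pixel columns grow to the right and rows downward; lengths in mm; the calibration is good to about 2 mm. The wrist camera is an equidistant fisheye: a pixel r from the principal point sees the ray r / f radians off the axis. A picture is of the moment at which its call begins: read the wrist's pose just before it. camera_info takes no time and is no camera call.
- hand_in(): hands the job in; it is judged then, once.
The state is a dict: "time": time; "joints": joint angles; "joint_vel": joint speeds; "joint_torque": joint torques, N m; "eef_pos": TCP position; "tool_rot": TCP orientation; "contact_force": force on the tool from outside, world axes, zero at the start; "moment": the same for the moment, N m; "gripper_width": finger opening in mm; "finger_force": force on a finger pad.
Only numpy, scipy, OpenCV 4.12 (cv2) and the standard library are available. Lean on these libraries where they do the work, as an engineer would, in place of code of your own. Each camera call takes 0.05 s, during which the arm holds its last target. There are 200 camera calls.

### The job

The bench tube rotator is being serviced: take the smaller of the two bronze sleeves out of the white storage rack, start its plain end in the bore on top of the blue drive unit, and press it straight down against the stiff ring until its shoulder is bottomed flush all round, then let go. The bearing block sits on a soft mount that sinks as you push, so keep pressing until you feel the shoulder bottom, but press gently, never with more than 30 N. Leave the bigger sleeve and the other things on the bench where they are.

Things in the scene. Friction and masses are not known exactly. Their poses are not given: they have to be found in the camera images.
- sleeve_mid (a point): the smaller bronze sleeve (about 150 g), loose in a rack hole, plain end down. Round, 48 mm long. From below: spigot 20 mm diameter, 22 mm long (lowest 3 mm tapered to 17 mm); shoulder disc 36 mm, 6 mm thick; hub 24 mm diameter, 20 mm tall, to grip by. This point is on its axis half-way up, 24 mm below the hub's top, 4 mm below the shoulder's upper face. z runs along the axis towards the hub.
- sleeve_seat (a point): the same sleeve: centre of the shoulder's under face (22 mm above the lower end), the face that must come down flush on the bearing block
- big_sleeve_mid (a point): the bigger bronze sleeve, in the other rack hole, 74 mm away; same lengths but shoulder 46 mm and hub 32 mm in diameter, spigot 24 mm, too big for the bore; this point is on its axis, half-way up. To be left alone.
- rack: fixed white plastic storage rack, 66 x 150 x 40 mm, origin at the centre of its underside, its long side along its own y axis; two holes of 25.5 mm at 37 mm either side of the middle along y; the sleeves' shoulders rest on its top
- drive: fixed blue drive unit of the tube rotator, 150 x 130 mm and 70 mm tall, origin at the centre of its underside; the black display and knob are on its -x side
- bore_mouth (a point): centre of the mouth of the bore in the bearing block's top face, about 108 mm above the bench when unloaded; moves with the block. The bore is vertical, 21 mm in diameter, with a 1.5 mm chamfer, 27 mm deep.
- block: square aluminium bearing block, 66 x 66 x 30 mm, on top of the drive unit; origin at the centre of its underside. It stands on a springy mount: it sinks about 2 mm while the ring is being pushed, then about 1 mm more for each further 8 N once the shoulder has bottomed, 8 mm at most, and rises again when let go.
- ring_top (a point): centre of the top of the dark steel friction ring that lies across the bore, at the start 8 mm below the mouth. The sleeve's end must push it another 14 mm down before the shoulder bottoms; this takes about 16 N all the way, and it stays where it is pushed. It does not hold the sleeve: pulling a seated sleeve up takes it out again.
- reagent: clear plastic bottle, 54 mm diameter, 115 mm tall, origin under its centre; bystander
- jar: amber glass jar, 48 mm diameter, 60 mm tall, origin under its centre; bystander
- vial0: small capped sample vial, 17 mm diameter, 46 mm tall, origin under its centre; bystander
- vial1: another such vial; bystander
- pipette: grey hand pipette lying on the bench, 25 cm long along its own x axis, origin under its middle; bystander
- driver: screwdriver lying on the bench, 17 cm long along its own x axis; bystander
There are look-alikes about, which are no part of the job. Leave any black or purple look-alike of the part that bears sleeve_mid alone.

How it is judged (in metres and radians):
On the way, in this order (a step that is already met when the one before it is completed fails the run):
1. the smaller sleeve's plain end is started in the bore, not yet pressed home (z of sleeve_seat in the frame of bore_mouth between 0.004 and 0.019 m and horizontal distance between sleeve_seat and bore_mouth below 0.005 m), for 0.1 s.
2. the sleeve is pressed home, shoulder bottomed on the block (z of sleeve_seat in the frame of bore_mouth below 0.0015 m and horizontal distance between sleeve_seat and bore_mouth below 0.002 m and angle between sleeve_seat's own z axis and vertical below 0.06 rad), for 0.1 s.
At the end, for the whole second after the job is handed in: the smaller sleeve stands upright in the bore (within 0.06 rad and 2 mm of its axis) with its shoulder less than 1.5 mm above the block's top face, released and at rest (all of step 2 and linear speed of sleeve below 0.01 m/s and contact force between the fingers and sleeve below 0.1 N); the robot touches nothing.
It fails at once if the sleeve was forced: more than 30 N on the bearing block (contact force between block and anything else above 30 N).
It fails at once if the bigger sleeve or another bystander was moved by more than 20 mm (distance of any of big_sleeve_mid, reagent, jar, vial0, vial1, pipette, driver from where it was at the start of the episode above 0.02 m).
It also fails if it takes over 45 s, if anything falls off the work surface, if the arm or the gripper's body presses on something with over 40 N, if the wrist force passes 120 N, or if a joint passes its speed limit or range.

## Working session

There is one attempt and no reset: what is moved stays moved. The work goes in short steps, Python scripts to look and compute and a tool call to move; the robot and the scene stay as the last step left them, time stands still between calls to the robot, and variables do not carry over. Pictures are saved under pics/ and viewed, at most 10 in all, crops included, and the job is handed in when it is done.

Besides the shell and the picture viewer there is one more tool, called as name(argument=value, ...), one argument or row to a line, values as JSON. drive_tool: Moves the arm, as the interface text tells. Shifts and turns lie within -1 to 1; 1 stands for 1 m of shift or 45 degrees of turn. Its arguments: {"type":"object","properties":{"commands":{"type":"array","items":{"type":"object","properties":{"wx":{"type":"number","minimum":-1,"maximum":1},"wy":{"type":"number","minimum":-1,"maximum":1},"wz":{"type":"number","minimum":-1,"maximum":1},"x":{"type":"number","minimum":-1,"maximum":1},"y":{"type":"number","minimum":-1,"maximum":1},"z":{"type":"number","minimum":-1,"maximum":1},"gripper":{"type":"number"}}}},"squeeze":{"type":"number"}},"required":["commands"]}

```bash
mkdir -p pics; python3 - <<'E'
from bench import *
import cv2
for n in ("scene","top","wrist"):
    im=read_camera(n); cv2.imwrite(f"pics/{n}0.png",im)
    print(n,camera_info(n))
s=state(); print(s)
E
```

```text
scene {'K': array([[399.37865918,   0.        , 275.8451311 ],
       [  0.        , 399.37865918, 211.72676494],
       [  0.        ,   0.        ,   1.        ]]), 'xyz': array([974.36237231, 499.12061757, 837.97456411]), 'rotation': array([0.12298629, 0.33513351, 0.88274993, 0.30547088])}
top {'K': array([[468.97773849,   0.        , 280.21034849],
       [  0.        , 468.97773849, 209.95942557],
       [  0.        ,   0.        ,   1.        ]]), 'xyz': array([ 268.73290694,   -6.71282864, 1342.40681973]), 'rotation': array([-0.08241391,  0.0793495 ,  0.70855846, -0.69631638])}
wrist {'K': array([[325.1922621 ,   0.        , 280.1091114 ],
       [  0.        , 325.1922621 , 216.18626505],
       [  0.        ,   0.        ,   1.        ]]), 'mount': array([[ 4.55150339e-04,  9.60510560e-01,  2.78243162e-01,
         7.08988852e+01],
       [ 9.99999691e-01, -2.58698261e-04, -7.42759624e-04,
         3.64827338e-01],
       [-6.41447440e-04,  2.78243414e-01, -9.60510381e-01,
        -1.42041293e+02],
       [ 0.00000000e+00,  0.00000000e+00,  0.00000000e+00,
         1.00000000e+00]])}
{'time': 0.15, 'joints': array([ 1.25940216,  0.33268092, -0.06469041,  1.4607287 ,  0.0215872 ,
        1.34993179, -0.08849027]), 'joint_vel': array([ 8.01760302e-05, -1.16322260e-03,  2.03187240e-04, -1.78444386e-03,
        6.25502438e-04, -9.28760979e-04, -2.52922042e-03]), 'joint_torque': array([ 8.66399787e-04, -6.25824666e+01,  4.92773415e-02, -3.91850996e+01,
        1.62223791e-02,  7.48522114e-03,  4.96641781e-05]), 'eef_pos': array([ 177.91452021, -598.8438545 ,  230.73668471]), 'tool_rot': array([ 9.89591673e-01,  1.43902895e-01, -9.44413822e-05, -5.18532811e-04]), 'contact_force': array([-0.60188027,  0.31666918, -0.30687456]), 'moment': array([-0.06204348,  0.03498678,  0.01307343]), 'finger_force': 0.0, 'gripper_width': 85.5439511572049}
```

View pics/scene0.png

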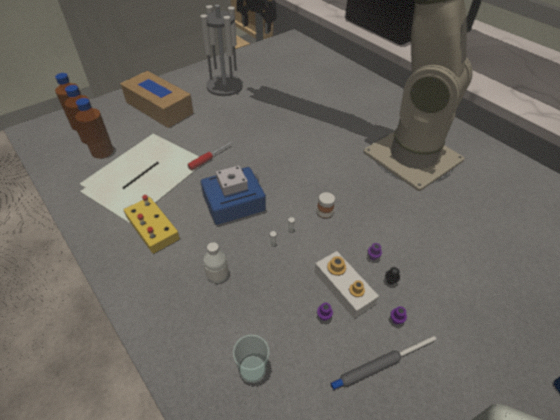

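View pics/top0.png

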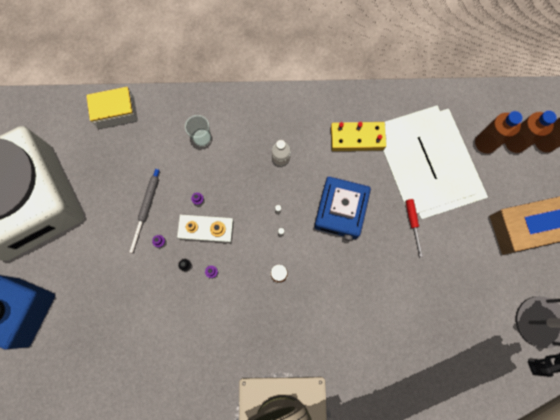

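Scene view: the rack has bronze sleeves at (337,265) and (358,288), and the drive and block sit at (232,180). Top view: the sleeves are at (191,227), which looks smaller, and (217,229). The block is at (345,202). Look-alikes in the top view are purple at (197,199), (158,241) and (211,271), and black at (184,265). I'll check with enlarged crops.

```bash
cat > h.py <<'E'
import cv2, numpy as np
from scipy.spatial.transform import Rotation as R
from bench import *
def cam(n,s=None):
    c=camera_info(n)
    if n=="wrist":
        T=R.from_quat(s["tool_rot"]).as_matrix(); M=c["mount"]
        return c["K"],T@M[:3,3]+s["eef_pos"],T@M[:3,:3]
    return c["K"],c["xyz"],R.from_quat(c["rotation"]).as_matrix()
def ray(n,uv,s=None):
    K,p,Rm=cam(n,s); a=(np.array(uv)-K[:2,2])/K[0,0]
    if n=="wrist":
        t=np.hypot(*a); d=np.r_[a/t*np.sin(t) if t>0 else a,np.cos(t)]
    else: d=np.r_[a,1]
    return p,Rm@(d*[1,-1,-1]/np.linalg.norm(d))
def atz(n,uv,z,s=None):
    p,d=ray(n,uv,s); return p+d*(z-p[2])/d[2]
def proj(n,X,s=None):
    K,p,Rm=cam(n,s); q=Rm.T@(np.array(X)-p)*[1,-1,-1]
    if n=="wrist":
        t=np.arctan2(np.hypot(q[0],q[1]),q[2]); a=q[:2]/np.hypot(q[0],q[1])*t
    else: a=q[:2]/q[2]
    return K[0,0]*a+K[:2,2]
def tri(l):
    A=0;b=0
    for n,uv,s in l:
        p,d=ray(n,uv,s); P=np.eye(3)-np.outer(d,d); A=A+P; b=b+P@p
    return np.linalg.solve(A,b)
E
python3 - <<'E'
from h import *
s0=cv2.imread("pics/scene0.png");t0=cv2.imread("pics/top0.png")
def c(im,x,y,w,h): return cv2.resize(im[y:y+h,x:x+w],(400,300),interpolation=cv2.INTER_CUBIC)
cv2.imwrite("pics/crops.png",np.vstack([np.hstack([c(s0,307,245,80,60),c(t0,165,200,80,60)]),np.hstack([c(s0,193,155,80,60),c(t0,305,172,80,60)])]))
for n,z,l in(("top",60,[(191,227),(217,229)]),("top",108,[(345,202)]),("scene",60,[(337,262),(358,285)]),("scene",108,[(232,175)])):
  for uv in l: print(n,uv,atz(n,uv,z).round(1))
E
```

```text
top (191, 227) [523.8 245.8  60. ]
top (217, 229) [516.8 173.2  60. ]
top (345, 202) [ 575.8 -179.8  108. ]
scene (337, 262) [518.9 172.5  60. ]
scene (358, 285) [525.4 246.7  60. ]
scene (232, 175) [ 571.7 -181.6  108. ]
```

View pics/crops.png

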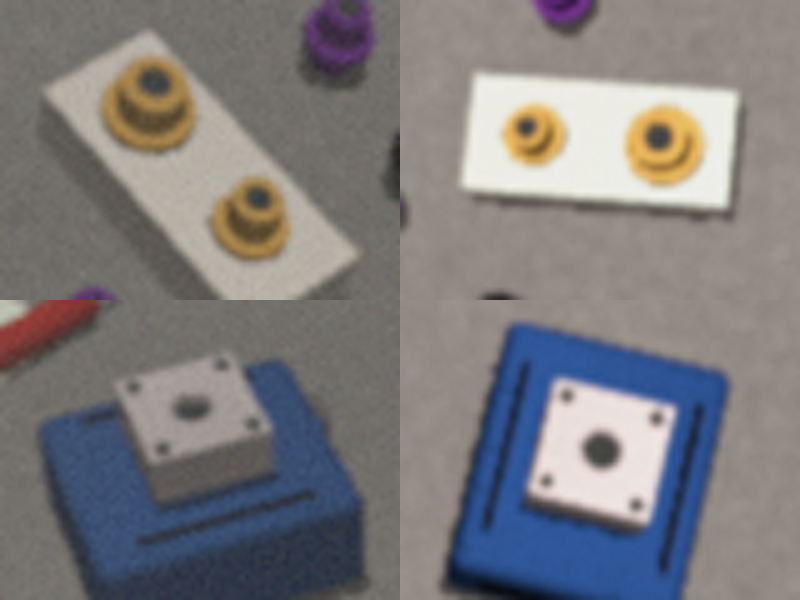

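The crops confirm it: the smaller sleeve's hub-top hole is at top (190.4,225.4) and scene (358.6,284.6). The bore mouth is at top (345.2,202) and scene (231.4,176.4).

```bash
python3 - <<'E'
from h import *
P={}
for k,a,b,z in(("small",(190.4,225.4),(358.6,284.6),66),("big",(216.6,227.4),(338,261.4),66),("bore",(345.2,202),(231.4,176.4),108)):
    P[k]=tri([("top",a,None),("scene",b,None)]); print(k,P[k].round(1),atz("top",a,z).round(1),atz("scene",b,z).round(1))
s=state();T=R.from_quat(s["tool_rot"]).as_matrix();print(T.round(3))
d=P["small"]-P["big"];print(np.linalg.norm(d),np.degrees(np.arctan2(d[1],d[0])))
print(proj("wrist",[0.5*(atz("top",(190.4,225.4),66)+atz("scene",(358.6,284.6),66))],s) if 0 else "")
E
```

```text
small [526.9 247.5  64.7] [527.2 246.4  66. ] [527.  248.8  66. ]
big [519.7 174.4  65.7] [520.2 173.5  66. ] [519.3 175.3  66. ]
bore [ 575.6 -180.   106.6] [ 575.8 -180.3  108. ] [ 576.1 -178.1  108. ]
[[ 0.959  0.285 -0.   ]
 [ 0.285 -0.959  0.001]
 [-0.    -0.001 -1.   ]]
73.51514986657553 84.40570297170721
```

Both cameras agree within about 2 mm, and the spacing is 73.5 mm against 74 mm given. Next I move over the bore for a close look on the way.

drive_tool(
  commands=[
    {"x": 0.06,"y": -0.035,"wz": -0.1},
    {"x": 0.12,"y": -0.07,"wz": -0.2},
    {"x": 0.18,"y": -0.105,"wz": -0.3},
    {"x": 0.24,"y": -0.14,"wz": -0.45},
    {"x": 0.3,"y": -0.175,"wz": -0.6},
    {"x": 0.36,"y": -0.21,"wz": -0.75},
    {"x": 0.42,"y": -0.245,"wz": -0.9},
    {"x": 0.48,"y": -0.28,"wz": -1.0},
  ],
)

```text
$.commands[0]: bad value
```

drive_tool(
  commands=[
    {"x": 0.06,"y": -0.035,"z": 0,"wx": 0,"wy": 0,"wz": -0.1,"gripper": 0},
    {"x": 0.11,"y": -0.065,"z": 0,"wx": 0,"wy": 0,"wz": -0.2,"gripper": 0},
    {"x": 0.16,"y": -0.095,"z": 0,"wx": 0,"wy": 0,"wz": -0.3,"gripper": 0},
    {"x": 0.21,"y": -0.125,"z": 0,"wx": 0,"wy": 0,"wz": -0.45,"gripper": 0},
    {"x": 0.26,"y": -0.155,"z": 0,"wx": 0,"wy": 0,"wz": -0.6,"gripper": 0},
    {"x": 0.31,"y": -0.18,"z": 0,"wx": 0,"wy": 0,"wz": -0.75,"gripper": 0},
    {"x": 0.36,"y": -0.21,"z": 0,"wx": 0,"wy": 0,"wz": -0.9,"gripper": 0},
    {"x": 0.41,"y": -0.24,"z": 0,"wx": 0,"wy": 0,"wz": -1,"gripper": 0},
  ],
)

```text
time: 1.15
eef_pos: [503.6, -250.9, 231.3]
tool_rot: [0.858, 0.513, -0.0, 0.0]
contact_force: [1.4, -1.1, -0.4]
gripper_width: 85.2
finger_force: 0.0
```

drive_tool(
  commands=[
    {"x": 0.03,"y": 0.01,"z": 0,"wx": 0,"wy": 0,"wz": -0.1,"gripper": 0},
    {"x": 0.06,"y": 0.02,"z": 0,"wx": 0,"wy": 0,"wz": -0.2,"gripper": 0},
    {"x": 0.08,"y": 0.025,"z": 0,"wx": 0,"wy": 0,"wz": -0.35,"gripper": 0},
    {"x": 0.097,"y": 0.03,"z": 0,"wx": 0,"wy": 0,"wz": -0.5,"gripper": 0},
    {"x": 0.097,"y": 0.03,"z": 0,"wx": 0,"wy": 0,"wz": -0.5,"gripper": 0},
    {"x": 0.097,"y": 0.03,"z": 0,"wx": 0,"wy": 0,"wz": -0.5,"gripper": 0},
    {"x": 0.097,"y": 0.03,"z": 0,"wx": 0,"wy": 0,"wz": -0.5,"gripper": 0},
    {"x": 0.097,"y": 0.03,"z": 0,"wx": 0,"wy": 0,"wz": -0.5,"gripper": 0},
  ],
)

```text
time: 2.15
eef_pos: [575.0, -181.9, 231.4]
tool_rot: [0.743, 0.669, -0.0, 0.0]
contact_force: [-0.4, 0.3, 0.4]
gripper_width: 85.1
finger_force: 0.0
```

```bash
python3 - <<'E'
from h import *
s=state(); im=read_camera("wrist"); cv2.imwrite("pics/w1.png",im)
print(s["eef_pos"],s["tool_rot"],s["joints"].round(2)); print(proj("wrist",[576,-179.5,108],s))
import pickle; pickle.dump(s,open("w1.pkl","wb"))
E
```

```text
[ 574.97864759 -181.89814357  231.41852513] [ 7.43411458e-01  6.68834335e-01 -9.58582286e-05  1.66501252e-04] [ 0.66  0.33 -0.54  1.5   0.17  1.36  0.  ]
[280.44712861 205.69869726]
```

View pics/w1.png

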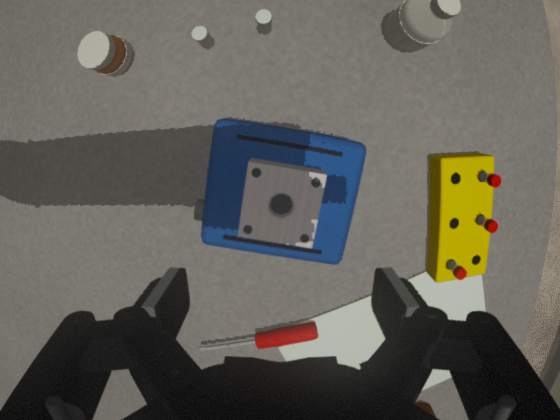

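Bore shows at (281,205), against (280.4,205.7) predicted, so bore position (576,-179.5,108) holds. On to the sleeve.

drive_tool(
  commands=[
    {"x": 0.05,"y": -0.011,"z": 0,"wx": 0,"wy": 0,"wz": 0,"gripper": 0},
    {"x": 0.11,"y": -0.024,"z": 0,"wx": 0,"wy": 0,"wz": 0,"gripper": 0},
    {"x": 0.17,"y": -0.037,"z": 0,"wx": 0,"wy": 0,"wz": 0,"gripper": 0},
    {"x": 0.23,"y": -0.05,"z": 0,"wx": 0,"wy": 0,"wz": 0,"gripper": 0},
    {"x": 0.29,"y": -0.063,"z": 0,"wx": 0,"wy": 0,"wz": 0,"gripper": 0},
    {"x": 0.35,"y": -0.077,"z": 0.02,"wx": 0,"wy": 0,"wz": 0,"gripper": 0},
    {"x": 0.4,"y": -0.088,"z": 0.04,"wx": 0,"wy": 0,"wz": 0,"gripper": 0},
    {"x": 0.422,"y": -0.093,"z": 0.06,"wx": 0,"wy": 0,"wz": 0,"gripper": 0},
  ],
)

```text
time: 3.2
eef_pos: [525.2, 251.6, 170.9]
tool_rot: [0.742, 0.671, 0.0, -0.0]
contact_force: [0.3, -0.3, -1.1]
gripper_width: 85.3
finger_force: 0.0
```

drive_tool(
  commands=[
    {"x": 0,"y": 0,"z": 0.01,"wx": 0,"wy": 0,"wz": 0,"gripper": 0},
    {"x": 0,"y": 0,"z": 0.02,"wx": 0,"wy": 0,"wz": 0,"gripper": 0},
    {"x": 0,"y": 0,"z": 0.03,"wx": 0,"wy": 0,"wz": 0,"gripper": 0},
    {"x": 0,"y": 0,"z": 0.03,"wx": 0,"wy": 0,"wz": 0,"gripper": 0},
    {"x": 0,"y": 0,"z": 0.03,"wx": 0,"wy": 0,"wz": 0,"gripper": 0},
    {"x": 0,"y": 0,"z": 0.03,"wx": 0,"wy": 0,"wz": 0,"gripper": 0},
    {"x": 0,"y": 0,"z": 0.03,"wx": 0,"wy": 0,"wz": 0,"gripper": 0},
    {"x": 0,"y": 0,"z": 0.03,"wx": 0,"wy": 0,"wz": 0,"gripper": 0},
  ],
)

```text
time: 4.2
eef_pos: [526.6, 248.1, 141.4]
tool_rot: [0.743, 0.669, 0.0, 0.0]
contact_force: [-0.7, 0.5, -0.9]
gripper_width: 85.4
finger_force: 0.0
```

```bash
python3 - <<'E'
from h import *
s=state(); im=read_camera("wrist"); cv2.imwrite("pics/w2.png",im)
print(s["eef_pos"],s["tool_rot"],s["joints"].round(2)); print(proj("wrist",[527,247.5,66],s),proj("wrist",[519.7,174.4,66],s))
import pickle; pickle.dump(s,open("w2.pkl","wb"))
E
```

```text
[526.59362621 248.08865028 141.40985477] [7.42848306e-01 6.69459770e-01 6.11490741e-05 8.57087129e-05] [ 0.09  0.4  -0.75  1.66  0.29  1.2  -0.84]
[280.13658816 226.87867392] [280.49088783 314.92732938]
```

View pics/w2.png

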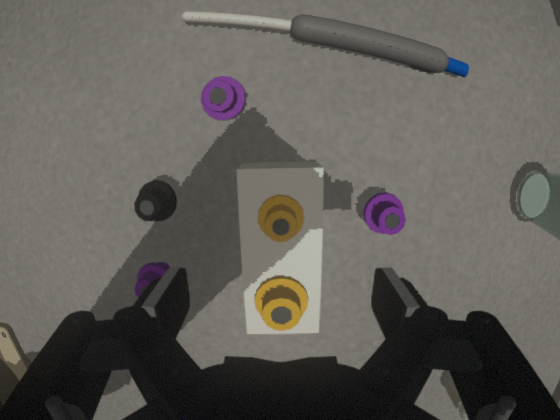

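The small sleeve's hub hole is at (281,227), against (280.1,226.9) predicted; the bigger sleeve is at (281,316). Descending with the fingers partly closed.

drive_tool(
  commands=[
    {"x": -0.001,"y": 0,"z": 0.015,"wx": 0,"wy": 0,"wz": 0,"gripper": 90},
    {"x": -0.001,"y": 0,"z": 0.035,"wx": 0,"wy": 0,"wz": 0,"gripper": 90},
    {"x": -0.001,"y": 0,"z": 0.055,"wx": 0,"wy": 0,"wz": 0,"gripper": 90},
    {"x": -0.001,"y": 0,"z": 0.07,"wx": 0,"wy": 0,"wz": 0,"gripper": 90},
    {"x": -0.001,"y": 0,"z": 0.08,"wx": 0,"wy": 0,"wz": 0,"gripper": 90},
    {"x": -0.001,"y": 0,"z": 0.088,"wx": 0,"wy": 0,"wz": 0,"gripper": 90},
    {"x": -0.001,"y": 0,"z": 0.093,"wx": 0,"wy": 0,"wz": 0,"gripper": 90},
    {"x": -0.001,"y": 0,"z": 0.093,"wx": 0,"wy": 0,"wz": 0,"gripper": 90},
  ],
  squeeze=60,
)

```text
time: 5.25
eef_pos: [526.5, 247.0, 48.2]
tool_rot: [0.743, 0.669, -0.0, 0.0]
contact_force: [-1.1, 0.1, -0.2]
gripper_width: 55.0
finger_force: 0.0
```

drive_tool(
  commands=[
    {"x": 0,"y": 0,"z": 0,"wx": 0,"wy": 0,"wz": 0,"gripper": 150},
    {"x": 0,"y": 0,"z": 0,"wx": 0,"wy": 0,"wz": 0,"gripper": 170},
    {"x": 0,"y": 0,"z": 0,"wx": 0,"wy": 0,"wz": 0,"gripper": 190},
    {"x": 0,"y": 0,"z": 0,"wx": 0,"wy": 0,"wz": 0,"gripper": 255},
    {"x": 0,"y": 0,"z": 0,"wx": 0,"wy": 0,"wz": 0,"gripper": 255},
    {"x": 0,"y": 0,"z": 0,"wx": 0,"wy": 0,"wz": 0,"gripper": 255},
    {"x": 0,"y": 0,"z": 0,"wx": 0,"wy": 0,"wz": 0,"gripper": 255},
    {"x": 0,"y": 0,"z": 0,"wx": 0,"wy": 0,"wz": 0,"gripper": 255},
  ],
  squeeze=60,
)

```text
time: 6.25
eef_pos: [526.7, 247.2, 48.9]
tool_rot: [0.743, 0.669, 0.0, 0.0]
contact_force: [-1.8, -1.3, 5.9]
gripper_width: 21.6
finger_force: 58.5
```

drive_tool(
  commands=[
    {"x": 0,"y": 0,"z": -0.005,"wx": 0,"wy": 0,"wz": 0,"gripper": 255},
    {"x": 0,"y": 0,"z": -0.015,"wx": 0,"wy": 0,"wz": 0,"gripper": 255},
    {"x": 0,"y": 0,"z": -0.03,"wx": 0,"wy": 0,"wz": 0,"gripper": 255},
    {"x": 0,"y": 0,"z": -0.05,"wx": 0,"wy": 0,"wz": 0,"gripper": 255},
    {"x": 0,"y": 0,"z": -0.07,"wx": 0,"wy": 0,"wz": 0,"gripper": 255},
    {"x": 0,"y": 0,"z": -0.09,"wx": 0,"wy": 0,"wz": 0,"gripper": 255},
    {"x": 0,"y": 0,"z": -0.11,"wx": 0,"wy": 0,"wz": 0,"gripper": 255},
    {"x": 0,"y": 0,"z": -0.12,"wx": 0,"wy": 0,"wz": 0,"gripper": 255},
  ],
)

```text
time: 7.25
eef_pos: [526.8, 247.3, 170.0]
tool_rot: [0.743, 0.669, 0.001, 0.0]
contact_force: [-0.2, 0.2, -2.4]
gripper_width: 22.0
finger_force: 58.8
```

```bash
python3 - <<'E'
from h import *
s=state(); im=read_camera("wrist"); cv2.imwrite("pics/w3.png",cv2.resize(im[230:380,180:380],(800,600),interpolation=cv2.INTER_CUBIC))
e=s["eef_pos"];print(e,s["gripper_width"],s["finger_force"],s["contact_force"])
T=R.from_quat(s["tool_rot"]).as_matrix()
for n,dz,r in(("shoulder top rim",-2.5,18),("shoulder under",-8.5,18),("spigot end",-30.5,8.5)):
  c=np.array(e)+[0,0,dz]
  print(n,[((proj("wrist",c+T@np.array(v)*r,s)-[180,230])*4).round(0) for v in([1,0,0],[0,1,0],[0,-1,0])])
E
```

```text
[526.82788129 247.32716132 169.99140476] 21.977119624563713 58.803080320358276 [-0.18205612  0.19058944 -2.38050472]
shoulder top rim [array([397.,  30.]), array([543., 166.]), array([252., 166.])]
shoulder under [array([397.,  13.]), array([538., 146.]), array([257., 146.])]
spigot end [array([397.,  26.]), array([457.,  81.]), array([338.,  81.])]
```

View pics/w3.png

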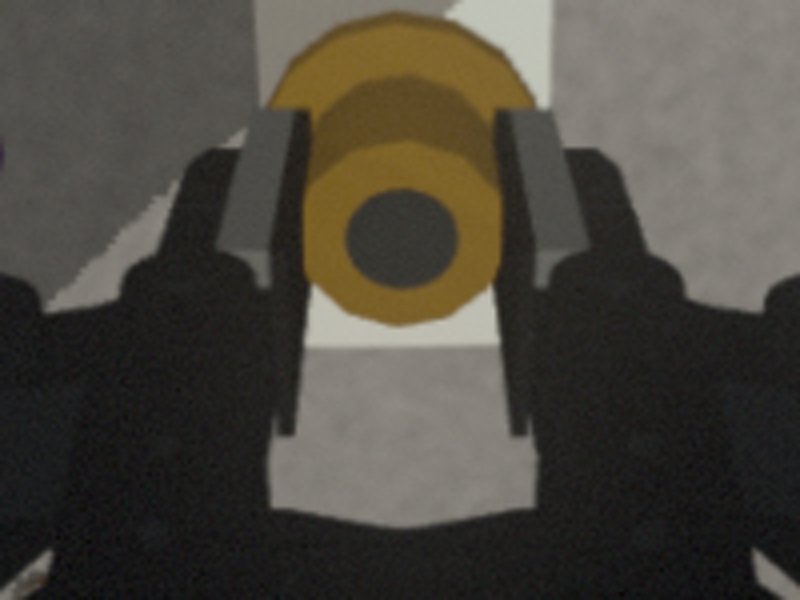

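The sleeve is held symmetrically. Its hub hole is at crop (401,238) and its front shoulder rim at about (398,18). Computing its offset from the TCP.

```bash
python3 - <<'E'
from h import *
s=state();e=np.array(s["eef_pos"]);T=R.from_quat(s["tool_rot"]).as_matrix()
f=lambda u,v,dz:(T.T@(atz("wrist",(u/4+180,v/4+230),e[2]+dz,s)-e)).round(2)
for d in(-1.,0,1): print("hole",f(401,238,17+d),"hubfront",f(402,141,17+d),"hubback",f(400,326,17+d),"rim",f(398,19,-3+d),"rimlow",f(398,11,-9+d))
print(e)
E
```

```text
hole [  0.27   0.43 -16.  ] hubfront [ 12.11   0.52 -15.99] hubback [-11.35   0.32 -16.01] rim [18.84  0.08  4.02] rimlow [17.76  0.07 10.02]
hole [  0.83   0.42 -17.  ] hubfront [ 12.57   0.52 -16.99] hubback [-10.7    0.32 -17.01] rim [19.19  0.08  3.02] rimlow [18.11  0.07  9.02]
hole [  1.38   0.42 -18.  ] hubfront [ 13.04   0.52 -17.99] hubback [-10.05   0.32 -18.01] rim [19.54  0.08  2.02] rimlow [18.46  0.08  8.02]
[527.10328466 247.4575669  170.62490515]
```

drive_tool(
  commands=[
    {"x": -0.04,"y": 0.009,"z": 0,"wx": 0,"wy": 0,"wz": 0,"gripper": 255},
    {"x": -0.095,"y": 0.021,"z": 0,"wx": 0,"wy": 0,"wz": 0,"gripper": 255},
    {"x": -0.155,"y": 0.034,"z": 0,"wx": 0,"wy": 0,"wz": 0,"gripper": 255},
    {"x": -0.215,"y": 0.048,"z": 0,"wx": 0,"wy": 0,"wz": 0,"gripper": 255},
    {"x": -0.275,"y": 0.061,"z": 0,"wx": 0,"wy": 0,"wz": 0,"gripper": 255},
    {"x": -0.335,"y": 0.074,"z": 0,"wx": 0,"wy": 0,"wz": 0,"gripper": 255},
    {"x": -0.39,"y": 0.087,"z": 0,"wx": 0,"wy": 0,"wz": 0,"gripper": 255},
    {"x": -0.42,"y": 0.0933,"z": 0,"wx": 0,"wy": 0,"wz": 0,"gripper": 255},
  ],
  squeeze=100,
)

```text
time: 8.3
eef_pos: [574.9, -184.3, 167.5]
tool_rot: [0.744, 0.668, -0.001, -0.0]
contact_force: [0.1, 0.3, -1.6]
gripper_width: 20.4
finger_force: 98.2
```

drive_tool(
  commands=[
    {"x": 0,"y": 0,"z": 0.005,"wx": 0,"wy": 0,"wz": 0,"gripper": 255},
    {"x": 0,"y": 0,"z": 0.01,"wx": 0,"wy": 0,"wz": 0,"gripper": 255},
    {"x": 0,"y": 0,"z": 0.015,"wx": 0,"wy": 0,"wz": 0,"gripper": 255},
    {"x": 0,"y": 0,"z": 0.018,"wx": 0,"wy": 0,"wz": 0,"gripper": 255},
    {"x": 0,"y": 0,"z": 0.018,"wx": 0,"wy": 0,"wz": 0,"gripper": 255},
    {"x": 0,"y": 0,"z": 0.018,"wx": 0,"wy": 0,"wz": 0,"gripper": 255},
    {"x": 0,"y": 0,"z": 0.018,"wx": 0,"wy": 0,"wz": 0,"gripper": 255},
    {"x": 0,"y": 0,"z": 0.018,"wx": 0,"wy": 0,"wz": 0,"gripper": 255},
  ],
)

```text
time: 9.3
eef_pos: [575.7, -180.4, 150.4]
tool_rot: [0.743, 0.669, 0.0, 0.0]
contact_force: [-0.4, 0.3, -1.4]
gripper_width: 20.2
finger_force: 98.2
```

```bash
python3 - <<'E'
from h import *
s=state(); a=read_camera("scene"); b=read_camera("top"); w=read_camera("wrist")
c=lambda im,x,y,W=80,H=60: cv2.resize(im[y:y+H,x:x+W],(400,300),interpolation=cv2.INTER_CUBIC)
cv2.imwrite("pics/p4.png",np.vstack([np.hstack([c(a,193,130),c(b,305,172)]),np.hstack([c(w,180,180,200,150),c(w,230,200,100,75)])]))
print(s["eef_pos"],s["tool_rot"],s["contact_force"],s["gripper_width"],s["time"])
E
```

```text
[ 575.73480205 -180.38203312  150.44640538] [7.42886444e-01 6.69417443e-01 3.22131815e-05 1.28532133e-04] [-0.432466    0.32012318 -1.35340132] 20.1677468267141 9.3
```

View pics/p4.png

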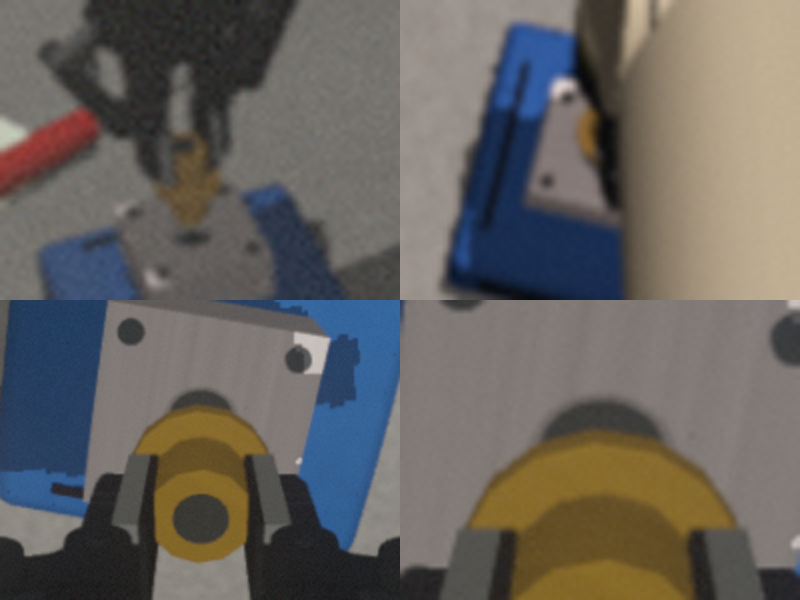

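The bore's front edge shows centred ahead of the sleeve at crop (600,400), so the lateral alignment is good. Lowering carefully into the mouth.

drive_tool(
  commands=[
    {"x": 0,"y": 0,"z": 0.003,"wx": 0,"wy": 0,"wz": 0,"gripper": 255},
    {"x": 0,"y": 0,"z": 0.006,"wx": 0,"wy": 0,"wz": 0,"gripper": 255},
    {"x": 0,"y": 0,"z": 0.009,"wx": 0,"wy": 0,"wz": 0,"gripper": 255},
    {"x": 0,"y": 0,"z": 0.011,"wx": 0,"wy": 0,"wz": 0,"gripper": 255},
    {"x": 0,"y": 0,"z": 0.012,"wx": 0,"wy": 0,"wz": 0,"gripper": 255},
    {"x": 0,"y": 0,"z": 0.013,"wx": 0,"wy": 0,"wz": 0,"gripper": 255},
    {"x": 0,"y": 0,"z": 0.0135,"wx": 0,"wy": 0,"wz": 0,"gripper": 255},
    {"x": 0,"y": 0,"z": 0.0135,"wx": 0,"wy": 0,"wz": 0,"gripper": 255},
  ],
)

```text
time: 10.45
eef_pos: [575.7, -180.3, 136.8]
tool_rot: [0.743, 0.669, 0.0, 0.0]
contact_force: [0.1, -0.3, -1.8]
gripper_width: 20.6
finger_force: 98.2
```

No contact, so the end is inside the chamfer. Going on.

drive_tool(
  commands=[
    {"x": 0,"y": 0,"z": 0.0005,"wx": 0,"wy": 0,"wz": 0,"gripper": 255},
    {"x": 0,"y": 0,"z": 0.001,"wx": 0,"wy": 0,"wz": 0,"gripper": 255},
    {"x": 0,"y": 0,"z": 0.0015,"wx": 0,"wy": 0,"wz": 0,"gripper": 255},
    {"x": 0,"y": 0,"z": 0.002,"wx": 0,"wy": 0,"wz": 0,"gripper": 255},
    {"x": 0,"y": 0,"z": 0.0025,"wx": 0,"wy": 0,"wz": 0,"gripper": 255},
    {"x": 0,"y": 0,"z": 0.003,"wx": 0,"wy": 0,"wz": 0,"gripper": 255},
    {"x": 0,"y": 0,"z": 0.0035,"wx": 0,"wy": 0,"wz": 0,"gripper": 255},
    {"x": 0,"y": 0,"z": 0.004,"wx": 0,"wy": 0,"wz": 0,"gripper": 255},
  ],
)

```text
time: 11.45
eef_pos: [575.7, -180.3, 132.8]
tool_rot: [0.743, 0.669, -0.0, 0.0]
contact_force: [0.5, -0.9, -1.3]
gripper_width: 20.3
finger_force: 98.2
```

drive_tool(
  commands=[
    {"x": 0,"y": 0,"z": 0.0005,"wx": 0,"wy": 0,"wz": 0,"gripper": 255},
    {"x": 0,"y": 0,"z": 0.001,"wx": 0,"wy": 0,"wz": 0,"gripper": 255},
    {"x": 0,"y": 0,"z": 0.0015,"wx": 0,"wy": 0,"wz": 0,"gripper": 255},
    {"x": 0,"y": 0,"z": 0.002,"wx": 0,"wy": 0,"wz": 0,"gripper": 255},
    {"x": 0,"y": 0,"z": 0.0025,"wx": 0,"wy": 0,"wz": 0,"gripper": 255},
    {"x": 0,"y": 0,"z": 0.003,"wx": 0,"wy": 0,"wz": 0,"gripper": 255},
    {"x": 0,"y": 0,"z": 0.0035,"wx": 0,"wy": 0,"wz": 0,"gripper": 255},
    {"x": 0,"y": 0,"z": 0.004,"wx": 0,"wy": 0,"wz": 0,"gripper": 255},
  ],
)

```text
time: 12.45
eef_pos: [575.8, -180.4, 129.9]
tool_rot: [0.743, 0.669, -0.0, 0.0]
contact_force: [-5.0, -0.5, 11.7]
gripper_width: 20.5
finger_force: 99.9
```

drive_tool(
  commands=[
    {"x": 0,"y": -0.0003,"z": 0.0,"wx": 0,"wy": 0,"wz": 0,"gripper": 255},
    {"x": 0,"y": -0.0005,"z": 0.0005,"wx": 0,"wy": 0,"wz": 0,"gripper": 255},
    {"x": 0,"y": -0.0005,"z": 0.001,"wx": 0,"wy": 0,"wz": 0,"gripper": 255},
    {"x": 0,"y": -0.0005,"z": 0.0015,"wx": 0,"wy": 0,"wz": 0,"gripper": 255},
    {"x": 0,"y": -0.0005,"z": 0.002,"wx": 0,"wy": 0,"wz": 0,"gripper": 255},
    {"x": 0,"y": -0.0005,"z": 0.0025,"wx": 0,"wy": 0,"wz": 0,"gripper": 255},
    {"x": 0,"y": -0.0005,"z": 0.003,"wx": 0,"wy": 0,"wz": 0,"gripper": 255},
    {"x": 0,"y": -0.0005,"z": 0.0035,"wx": 0,"wy": 0,"wz": 0,"gripper": 255},
  ],
)

```text
time: 13.45
eef_pos: [575.8, -180.4, 127.2]
tool_rot: [0.743, 0.669, 0.0, 0.001]
contact_force: [-4.7, 1.0, 14.5]
gripper_width: 20.4
finger_force: 100.3
```

drive_tool(
  commands=[
    {"x": 0,"y": -0.0002,"z": 0.0005,"wx": 0,"wy": 0,"wz": 0,"gripper": 255},
    {"x": 0,"y": -0.0004,"z": 0.001,"wx": 0,"wy": 0,"wz": 0,"gripper": 255},
    {"x": 0,"y": -0.0005,"z": 0.0015,"wx": 0,"wy": 0,"wz": 0,"gripper": 255},
    {"x": 0,"y": -0.0005,"z": 0.002,"wx": 0,"wy": 0,"wz": 0,"gripper": 255},
    {"x": 0,"y": -0.0005,"z": 0.0025,"wx": 0,"wy": 0,"wz": 0,"gripper": 255},
    {"x": 0,"y": -0.0005,"z": 0.003,"wx": 0,"wy": 0,"wz": 0,"gripper": 255},
    {"x": 0,"y": -0.0005,"z": 0.0035,"wx": 0,"wy": 0,"wz": 0,"gripper": 255},
    {"x": 0,"y": -0.0005,"z": 0.004,"wx": 0,"wy": 0,"wz": 0,"gripper": 255},
  ],
)

```text
time: 14.45
eef_pos: [575.7, -180.4, 123.4]
tool_rot: [0.743, 0.669, 0.001, 0.001]
contact_force: [-4.5, 1.3, 14.5]
gripper_width: 20.5
finger_force: 100.3
```

drive_tool(
  commands=[
    {"x": 0,"y": -0.0002,"z": 0.0005,"wx": 0,"wy": 0,"wz": 0,"gripper": 255},
    {"x": 0,"y": -0.0004,"z": 0.001,"wx": 0,"wy": 0,"wz": 0,"gripper": 255},
    {"x": 0,"y": -0.0005,"z": 0.0015,"wx": 0,"wy": 0,"wz": 0,"gripper": 255},
    {"x": 0,"y": -0.0005,"z": 0.002,"wx": 0,"wy": 0,"wz": 0,"gripper": 255},
    {"x": 0,"y": -0.0005,"z": 0.0025,"wx": 0,"wy": 0,"wz": 0,"gripper": 255},
    {"x": 0,"y": -0.0005,"z": 0.003,"wx": 0,"wy": 0,"wz": 0,"gripper": 255},
    {"x": 0,"y": -0.0005,"z": 0.0035,"wx": 0,"wy": 0,"wz": 0,"gripper": 255},
    {"x": 0,"y": -0.0005,"z": 0.004,"wx": 0,"wy": 0,"wz": 0,"gripper": 255},
  ],
)

```text
time: 15.45
eef_pos: [575.7, -180.4, 119.6]
tool_rot: [0.743, 0.669, 0.001, 0.002]
contact_force: [-2.8, 0.1, 15.2]
gripper_width: 20.2
finger_force: 100.3
```

drive_tool(
  commands=[
    {"x": 0,"y": 0,"z": 0.0005,"wx": 0,"wy": 0,"wz": 0,"gripper": 255},
    {"x": 0,"y": 0,"z": 0.001,"wx": 0,"wy": 0,"wz": 0,"gripper": 255},
    {"x": 0,"y": 0,"z": 0.0015,"wx": 0,"wy": 0,"wz": 0,"gripper": 255},
    {"x": 0,"y": 0,"z": 0.002,"wx": 0,"wy": 0,"wz": 0,"gripper": 255},
    {"x": 0,"y": 0,"z": 0.0025,"wx": 0,"wy": 0,"wz": 0,"gripper": 255},
    {"x": 0,"y": 0,"z": 0.003,"wx": 0,"wy": 0,"wz": 0,"gripper": 255},
    {"x": 0,"y": 0,"z": 0.003,"wx": 0,"wy": 0,"wz": 0,"gripper": 255},
    {"x": 0,"y": 0,"z": 0.003,"wx": 0,"wy": 0,"wz": 0,"gripper": 255},
  ],
)

```text
time: 16.45
eef_pos: [575.7, -180.4, 116.6]
tool_rot: [0.743, 0.669, 0.001, 0.002]
contact_force: [-2.3, 0.1, 13.9]
gripper_width: 20.5
finger_force: 100.3
```

drive_tool(
  commands=[
    {"x": 0,"y": 0,"z": 0.0003,"wx": 0,"wy": 0,"wz": 0,"gripper": 255},
    {"x": 0,"y": 0,"z": 0.0006,"wx": 0,"wy": 0,"wz": 0,"gripper": 255},
    {"x": 0,"y": 0,"z": 0.0009,"wx": 0,"wy": 0,"wz": 0,"gripper": 255},
    {"x": 0,"y": 0,"z": 0.001,"wx": 0,"wy": 0,"wz": 0,"gripper": 255},
    {"x": 0,"y": 0,"z": 0.001,"wx": 0,"wy": 0,"wz": 0,"gripper": 255},
    {"x": 0,"y": 0,"z": 0.001,"wx": 0,"wy": 0,"wz": 0,"gripper": 255},
    {"x": 0,"y": 0,"z": 0.001,"wx": 0,"wy": 0,"wz": 0,"gripper": 255},
    {"x": 0,"y": 0,"z": 0.001,"wx": 0,"wy": 0,"wz": 0,"gripper": 255},
  ],
)

```text
time: 17.45
eef_pos: [575.7, -180.4, 115.5]
tool_rot: [0.743, 0.669, 0.001, 0.002]
contact_force: [-2.4, 0.1, 14.7]
gripper_width: 20.3
finger_force: 100.3
```

drive_tool(
  commands=[
    {"x": 0,"y": 0,"z": 0.0003,"wx": 0,"wy": 0,"wz": 0,"gripper": 255},
    {"x": 0,"y": 0,"z": 0.0006,"wx": 0,"wy": 0,"wz": 0,"gripper": 255},
    {"x": 0,"y": 0,"z": 0.0009,"wx": 0,"wy": 0,"wz": 0,"gripper": 255},
    {"x": 0,"y": 0,"z": 0.001,"wx": 0,"wy": 0,"wz": 0,"gripper": 255},
    {"x": 0,"y": 0,"z": 0.001,"wx": 0,"wy": 0,"wz": 0,"gripper": 255},
    {"x": 0,"y": 0,"z": 0.001,"wx": 0,"wy": 0,"wz": 0,"gripper": 255},
    {"x": 0,"y": 0,"z": 0.001,"wx": 0,"wy": 0,"wz": 0,"gripper": 255},
    {"x": 0,"y": 0,"z": 0.001,"wx": 0,"wy": 0,"wz": 0,"gripper": 255},
  ],
)

```text
time: 18.45
eef_pos: [575.7, -180.4, 115.0]
tool_rot: [0.743, 0.669, 0.001, 0.002]
contact_force: [-3.9, 1.1, 18.6]
gripper_width: 20.5
finger_force: 100.6
```

drive_tool(
  commands=[
    {"x": 0,"y": 0,"z": 0.0001,"wx": 0,"wy": 0,"wz": 0,"gripper": 255},
    {"x": 0,"y": 0,"z": 0.0002,"wx": 0,"wy": 0,"wz": 0,"gripper": 255},
    {"x": 0,"y": 0,"z": 0.0003,"wx": 0,"wy": 0,"wz": 0,"gripper": 255},
    {"x": 0,"y": 0,"z": 0.0004,"wx": 0,"wy": 0,"wz": 0,"gripper": 255},
    {"x": 0,"y": 0,"z": 0.0005,"wx": 0,"wy": 0,"wz": 0,"gripper": 255},
    {"x": 0,"y": 0,"z": 0.0005,"wx": 0,"wy": 0,"wz": 0,"gripper": 255},
    {"x": 0,"y": 0,"z": 0.0005,"wx": 0,"wy": 0,"wz": 0,"gripper": 255},
    {"x": 0,"y": 0,"z": 0.0005,"wx": 0,"wy": 0,"wz": 0,"gripper": 255},
  ],
)

```text
time: 19.45
eef_pos: [575.7, -180.4, 114.7]
tool_rot: [0.743, 0.669, 0.001, 0.002]
contact_force: [-4.3, 2.2, 19.8]
gripper_width: 20.6
finger_force: 100.8
```

```bash
python3 - <<'E'
from h import *
s=state(); a=read_camera("scene"); w=read_camera("wrist")
cv2.imwrite("pics/p5.png",np.hstack([cv2.resize(a[140:215,200:275],(400,400),interpolation=cv2.INTER_CUBIC),cv2.resize(w[210:330,220:340],(400,400),interpolation=cv2.INTER_CUBIC)]))
print(s["contact_force"],s["eef_pos"],s["time"])
E
```

```text
[-4.29801021  2.24857741 19.80519671] [ 575.73758904 -180.41953687  114.71720035] 19.45
```

View pics/p5.png

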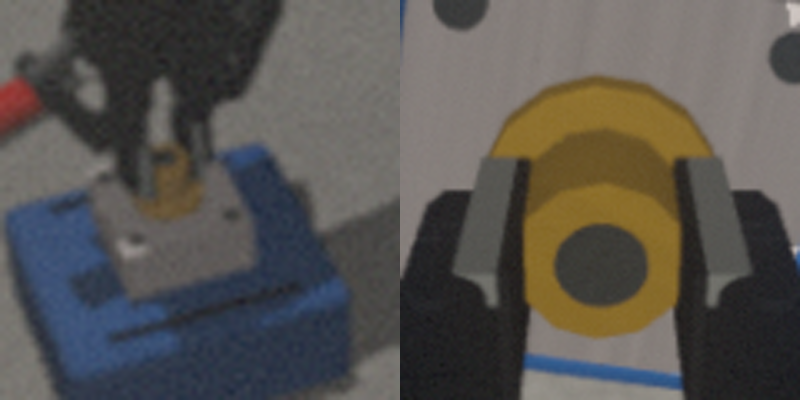

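The shoulder looks seated on the block in both views. One more small press to be sure.

drive_tool(
  commands=[
    {"x": 0,"y": 0,"z": 0.0001,"wx": 0,"wy": 0,"wz": 0,"gripper": 255},
    {"x": 0,"y": 0,"z": 0.0002,"wx": 0,"wy": 0,"wz": 0,"gripper": 255},
    {"x": 0,"y": 0,"z": 0.0003,"wx": 0,"wy": 0,"wz": 0,"gripper": 255},
    {"x": 0,"y": 0,"z": 0.0004,"wx": 0,"wy": 0,"wz": 0,"gripper": 255},
    {"x": 0,"y": 0,"z": 0.0005,"wx": 0,"wy": 0,"wz": 0,"gripper": 255},
    {"x": 0,"y": 0,"z": 0.0005,"wx": 0,"wy": 0,"wz": 0,"gripper": 255},
    {"x": 0,"y": 0,"z": 0.0005,"wx": 0,"wy": 0,"wz": 0,"gripper": 255},
    {"x": 0,"y": 0,"z": 0.0005,"wx": 0,"wy": 0,"wz": 0,"gripper": 255},
  ],
)

```text
time: 20.55
eef_pos: [575.7, -180.4, 114.5]
tool_rot: [0.743, 0.669, 0.001, 0.002]
contact_force: [-6.5, 2.0, 22.0]
gripper_width: 20.6
finger_force: 101.1
```

Force climbs with displacement, now about 23 N with almost no further travel, so it has bottomed. Easing off, then releasing gently.

drive_tool(
  commands=[
    {"x": 0,"y": 0,"z": -0.0007,"wx": 0,"wy": 0,"wz": 0,"gripper": 255},
    {"x": 0,"y": 0,"z": -0.0015,"wx": 0,"wy": 0,"wz": 0,"gripper": 255},
    {"x": 0,"y": 0,"z": -0.0015,"wx": 0,"wy": 0,"wz": 0,"gripper": 255},
    {"x": 0,"y": 0,"z": -0.0015,"wx": 0,"wy": 0,"wz": 0,"gripper": 190},
    {"x": 0,"y": 0,"z": -0.0015,"wx": 0,"wy": 0,"wz": 0,"gripper": 160},
    {"x": 0,"y": 0,"z": -0.0015,"wx": 0,"wy": 0,"wz": 0,"gripper": 130},
    {"x": 0,"y": 0,"z": -0.0015,"wx": 0,"wy": 0,"wz": 0,"gripper": 110},
    {"x": 0,"y": 0,"z": -0.0015,"wx": 0,"wy": 0,"wz": 0,"gripper": 110},
  ],
)

```text
time: 21.55
eef_pos: [574.1, -180.2, 112.5]
tool_rot: [0.743, 0.669, -0.0, -0.0]
contact_force: [0.7, -0.2, 0.3]
gripper_width: 47.9
finger_force: 0.0
```

drive_tool(
  commands=[
    {"x": 0,"y": 0,"z": 0,"wx": 0,"wy": 0,"wz": 0,"gripper": 100},
    {"x": 0,"y": 0,"z": -0.005,"wx": 0,"wy": 0,"wz": 0,"gripper": 100},
    {"x": 0,"y": 0,"z": -0.015,"wx": 0,"wy": 0,"wz": 0,"gripper": 100},
    {"x": 0,"y": 0,"z": -0.03,"wx": 0,"wy": 0,"wz": 0,"gripper": 100},
    {"x": 0,"y": 0,"z": -0.05,"wx": 0,"wy": 0,"wz": 0,"gripper": 100},
    {"x": 0,"y": 0,"z": -0.07,"wx": 0,"wy": 0,"wz": 0,"gripper": 100},
    {"x": 0,"y": 0,"z": -0.08,"wx": 0,"wy": 0,"wz": 0,"gripper": 100},
    {"x": 0,"y": 0,"z": -0.08,"wx": 0,"wy": 0,"wz": 0,"gripper": 100},
  ],
)

```text
time: 22.55
eef_pos: [574.6, -180.3, 193.7]
tool_rot: [0.743, 0.669, 0.0, 0.001]
contact_force: [0.4, 0.2, 0.4]
gripper_width: 52.0
finger_force: 0.0
```

```bash
python3 - <<'E'
from h import *
s=state(); a=read_camera("scene"); w=read_camera("wrist")
cv2.imwrite("pics/p6.png",np.hstack([cv2.resize(a[140:215,200:275],(400,400),interpolation=cv2.INTER_CUBIC),cv2.resize(w[140:290,205:355],(400,400),interpolation=cv2.INTER_CUBIC)]))
print(s["contact_force"],s["eef_pos"],s["time"])
K=400/150
for n,X in(("hubtop",134),("shoulder top",114),("mouth",108)): print(n,((proj("wrist",[576,-179.5,X],s)-[205,140])*K).round(1))
E
```

```text
[0.38275459 0.23272626 0.39462438] [ 574.55832858 -180.27128209  193.73004709] 22.55
hubtop [203.8 245.7]
shoulder top [203.3 221.4]
mouth [203.2 214.8]
```

View pics/p6.png

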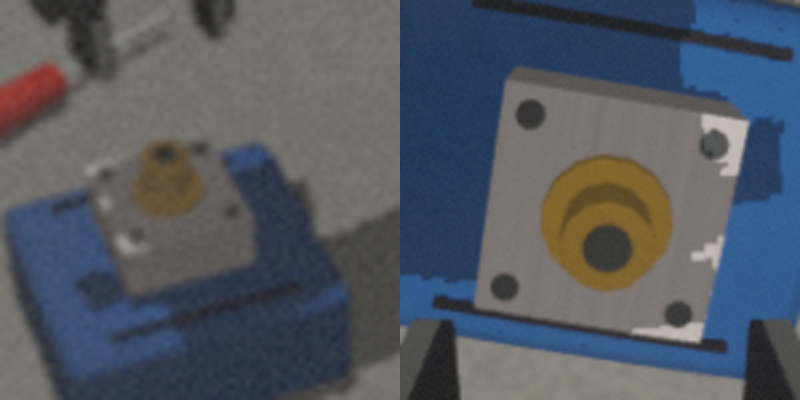

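The sleeve stands upright and flush in the bore, with its hub hole at wrist-crop (606,247), within 1 mm of the seated prediction. The fingers are clear, so I'm handing in.

```bash
python3 -c "
from bench import *
print(hand_in())"
```

```text
the job is handed in; nothing more can be done
None
```

I pressed the smaller sleeve into the blue drive unit's bore until its shoulder bottomed at about 23 N, released it and handed the job in at about 23 s; no verdict came back.

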